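# Push a crate of tile fragments up onto its tilted stand

### The job

Slide the plywood crate of tile fragments over to the blue tilted stand and push it up the ramp until its rear edge drops behind the brass lip and the sprung keeper bar holds it tight there, lying flat on the rubber bed, then let go. It is full of loose fragments, so slide it, never lift or tip it, and push gently: do not force it against the stand or drive the keeper bar hard against its end stop. Leave the tools, bottles and tiles lying about where they are.

Things in the scene. Friction and masses are not known exactly. Their poses are not given: they have to be found in the camera images.
- crate_mid (a point): Centre, half-way up, of the open plywood crate: 150 mm long (x), 110 mm wide (y), 55 mm high (z), walls and floor 9 mm thick, 0.6 to 0.9 kg with its tile fragments. x runs along its length to its nose, the end nearer the ramp at the start; z up out of the crate. The fragments stand at most 62 mm above its underside; none within 35 mm of the rear wall.
- stand: Blue tilted crate stand, fixed. Origin on the bench at the ramp's feather-edged foot, midway across; x level, pointing up the ramp; z up. Ramp and bed both rise at 0.21 rad. The lane is 120 mm wide between cheeks that rise 14 mm above the ramp from 30 mm up it; lead-in plates, 18 mm high, flare it to 170 mm wide at 45 mm before the foot. Beyond the ramp come brass lip, rubber bed and keeper bar.
- lip (a point): Nominal place of the lip's edge, midway across, 150 mm up the slope from the foot. The flat brass lip strip, 1 mm under the ramp surface, ends there in a square step 8 mm down to the bed. Lip, bed and keeper bar are one cradle clamped in slots: all may sit up to 12 mm further up or down the slope than nominal, and this is not measured. Axes as the stand's.
- bed (a point): Nominal centre of the seated crate's underside, on the rubber bed's surface, 225 mm up the slope; axes as the stand's (x level). When the crate's rear edge is over 1 mm past the lip it can fall behind it, but rubbing on whatever pushes it may hold it up until it is eased down 8 mm.
- keeper (a point): Nominal middle of the sprung keeper bar's face, 145 mm from the lip across the upper end of the bed, 21 mm above the bed; axes as the stand's. It gives way up the slope: 2.5 N at first, 0.35 N more per mm, hard stop at 14 mm. A seated crate holds it 5 mm in. A push of 8 to 15 N on the crate does the job; over 35 N between crate and stand is too much.
- spray: Green glass bottle, 38 mm diameter, 95 mm high, beside the stand; origin at its underside. Leave alone.
- water: Clear bottle with blue cap, 60 mm diameter, 170 mm high; origin at its underside. Leave alone.
- mallet: Hammer with pale wooden handle, 240 mm long along x, lying on the left black mat. Leave alone.
- scraper: Spatula with dark wooden handle, 180 mm long along x, lying on the right black mat. Leave alone.
- brush: Brush with wooden handle, 160 mm long along x. Leave alone.
- shard_a: Loose tile fragment, white and blue, about 70 x 52 x 11 mm, beside the stand; origin at its underside. Leave alone.
- shard_b: Loose tile fragment, white and yellow, about 65 x 40 x 11 mm; origin at its underside. Leave alone.
There are look-alikes about, which are no part of the job. There is more than one size of the part that bears crate_mid; the job needs the smaller.

How it is judged:
By the outcome, as a careful person would: the job done as asked, in the order asked, and still so for the second after the job is handed in, with the robot touching nothing.
It also fails if it takes over 72 s, if anything falls off the work surface, if the arm or the gripper's body presses on something with over 40 N, if the wrist force passes 120 N, or if a joint passes its speed limit or range.

### The arm

A 6-joint arm with a two-finger parallel gripper is mounted at the origin on the work surface. World frame = base frame: x ahead of the robot, y to its left, z up, the work surface at z = 0. Lengths are in m, angles in rad, forces in N, time in s.
With the tool pointing down it reaches from about 0.3 to 1 m from the base axis. Payload 5.1 kg.
Tool frame: the origin (TCP) lies on the front face of the gripper's body, between the roots of the fingers; the fingertips stand 78 mm ahead of it and the grasp point (between the pads) lies 59 mm ahead of it; z points along the fingers, y is the line along which they close (so a half turn about z gives the same grasp; the last joint's range is limited). The gripper opens to 95 mm and grips with 3 to 60 N. Pads are 20 mm wide; open, the fingers measure 119 mm over their backs; the gripper's body (75 mm by 180 mm) begins 59 mm behind the grasp point.
Start: joints at [-1.302, 0.124, 1.65, -0, 1.367, -0.083], TCP at [0.224, -0.61, 0.292] pointing down, gripper open.
Joint ranges: [-2.61, 2.61], [-1.02, 2.33], [0.03, 2.71], [-1.35, 4.49], [0.32, 2.68], [-2.91, 2.91]. Speed limits (rad/s): [2.57, 2.57, 3.14, 3.14, 3.14, 3.14].

### API

Orientations are given as a 3x3 rotation matrix whose columns are the frame's x, y, z axes.
In Python, from plant import state, get_image, get_calibration, close_job gives the robot as it stands.
- The arm moves only by the tool step_arm, never from a script. Its arguments are lists of equal length, an entry for each row: "dp": the shift along the tool's x, y, z in mm, a list of three; "rotation": the turn, a rotation vector about the tool's x, y, z in rad, a list of three. In form: {"dp": [[dx, dy, dz], ...], "rotation": [[rx, ry, rz], ...]}. A call has 1 to 10 rows; each row is the pose to reach, as a shift and turn from the pose commanded when the call began, along the tool's axes at that moment; what a row does not reach only later rows make up. A row lasts 1/8 s, in which the tool goes at most 62.5 mm and 10.7 degrees, less where a joint would pass 70% of its speed; a pose out of reach is approached as far as the arm can. A call with a gripper value outside its range is refused whole. "claw" is the closure, from -1 (fully open) to 1 (shut), so that 0 is half open, set as the call begins (left out, the last holds). The fingers move at their own pace and stop on an object; the grip force is fixed at half the most. Time passes only in rows, so rows that repeat a pose let the fingers close. It gives the time, the measured TCP pose, the force, the opening and the grip force at its end, in the units of the state.
- state(): the state, without advancing time (a new reading comes with each control period).
- get_image(name): name is "side" or "top"; returns (picture, depth): 384x512x3 uint8, red, green, blue; 384x512 float32, m along the optical axis (not along the pixel's ray), 0 where there is no reading.
- get_calibration(name): a dict with "vertical_fov" (degrees; the focal length in pixels is half the picture's height over the tangent of half this angle, whatever the lens; pixels are square), "cx", "cy" (the principal point, pixels), "R" (3x3) and "t" (3): a world point X has camera coordinates R X + t. Camera axes: x right, y down, z forward; pixel columns grow to the right and rows downward; lengths in m; the calibration is good to about 2 mm. A picture is of the moment at which its call begins. get_calibration takes no time and is no camera call.
- close_job(): hands the job in; it is judged then, once.
The state is a dict: "time_s": time; "joint_pos": joint angles; "qd": joint speeds; "joint_torque": joint torques, N m; "position": TCP position; "eef_rot": TCP orientation; "wrist_force": force on the tool from outside, world axes, zero at the start; "ft_torque": the same for the moment, N m; "grip_width": finger opening in m; "grasp_force": force on a finger pad.
Only numpy, scipy, OpenCV 4.12 (cv2) and the standard library are available. Lean on these libraries where they do the work, as an engineer would, in place of code of your own. Each camera call takes 0.05 s, during which the arm holds its last target. There are 200 camera calls.

## Working session

There is one attempt and no reset: what is moved stays moved. The work goes in short steps, Python scripts to look and compute and a tool call to move; the robot and the scene stay as the last step left them, time stands still between calls to the robot, and variables do not carry over. Pictures are saved under pics/ and viewed, at most 10 in all, crops included, and the job is handed in when it is done.

Besides the shell and the picture viewer there is one more tool, called after "Request:" as name(argument=value, ...), one argument or row to a line, values as JSON. step_arm: Moves the arm, as the interface text tells. Its arguments: {"type":"object","properties":{"dp":{"type":"array","items":{"type":"array","items":{"type":"number"}}},"rotation":{"type":"array","items":{"type":"array","items":{"type":"number"}}},"claw":{"type":"number"}},"required":["dp","rotation"]}

```bash
mkdir -p pics; cat > h.py <<'E'
import numpy as np, cv2
from plant import state,get_image,get_calibration,close_job
def cal(n):
    c=get_calibration(n); f=192/np.tan(np.radians(c["vertical_fov"])/2)
    return f,c["cx"],c["cy"],np.array(c["R"]),np.array(c["t"])
def cloud(n,d):
    f,cx,cy,R,t=cal(n); v,u=np.mgrid[:384,:512]
    P=np.stack([(u-cx)/f*d,(v-cy)/f*d,d],-1); return (P-t)@R
def ray(n,u,v,z):
    f,cx,cy,R,t=cal(n); o=-R.T@t; r=R.T@np.array([(u-cx)/f,(v-cy)/f,1.]); return o+r*(z-o[2])/r[2]
def proj(n,X):
    f,cx,cy,R,t=cal(n); p=R@np.array(X)+t; return p[:2]/p[2]*f+[cx,cy]
E
python3 - <<'E'
from h import *
for n in("top","side"):
    p,d=get_image(n); np.savez(n+"0.npz",p=p,d=d); cv2.imwrite(f"pics/{n}0.png",cv2.resize(p[:,:,::-1],(768,576),interpolation=cv2.INTER_CUBIC))
    c=get_calibration(n); print(n,c); print((d==0).mean())
s=state(); print(s["position"],s["eef_rot"],s["time_s"])
E
```

```text
top {'vertical_fov': 51.780620052457884, 'cx': 263.3692460789852, 'cy': 187.43925203992887, 'R': array([[ 0.027586  , -0.99961252, -0.0037186 ],
       [-0.99720934, -0.02726113, -0.06950081],
       [ 0.06937251,  0.00562547, -0.99757496]]), 't': array([-0.0066442 ,  0.51846693,  1.72654867])}
0.0039520263671875
side {'vertical_fov': 48.47695226224772, 'cx': 256.264190349469, 'cy': 187.8198929304017, 'R': array([[-0.94522236, -0.32635401, -0.00690959],
       [-0.23591353,  0.69760229, -0.67653222],
       [ 0.22560915, -0.63784332, -0.73638061]]), 't': array([0.48866981, 0.16483177, 1.42412295])}
0.004267374674479167
[ 0.22383955 -0.60979418  0.29111039] [[ 9.38750892e-01  3.44596112e-01 -5.30645819e-04]
 [ 3.44596501e-01 -9.38749204e-01  1.78432875e-03]
 [ 1.16729409e-04 -1.85789890e-03 -9.99998267e-01]] 0.1
```

View pics/top0.png

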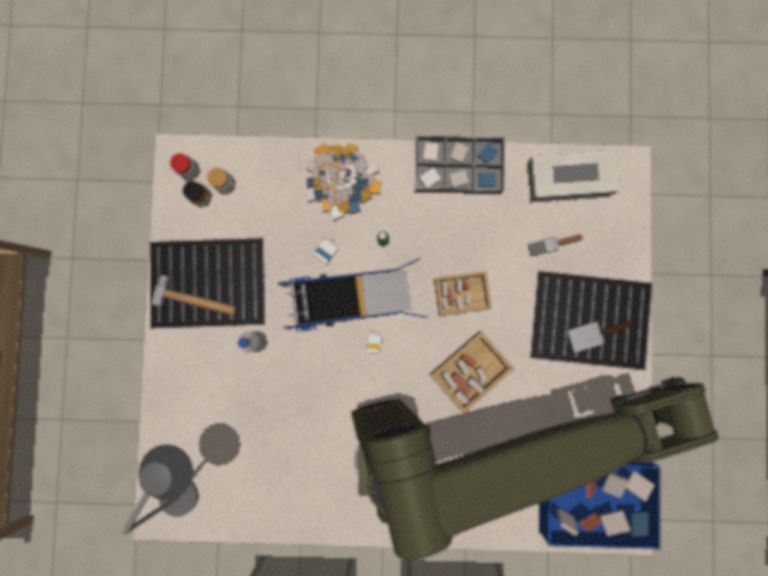

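View pics/side0.png

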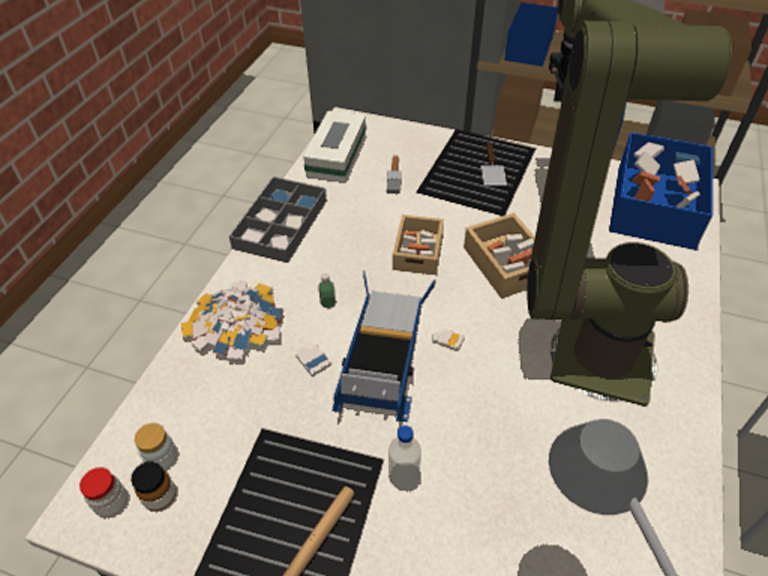

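The top view shows the small crate at about (462,294) and the larger look-alike at (470,371). The stand has its foot at about (412,290) and rises left, towards world +y, with the brass lip at (361,297) and the keeper at (295,300). The side view agrees: small crate at (418,243), brass strip at (385,330).

```bash
python3 - <<'E'
from h import *
for n,(u0,u1,v0,v1),k in (("top",(180,340,165,225),5),("side",(215,305,135,285),4)):
    z=np.load(n+"0.npz"); p=z["p"]; c=cloud(n,z["d"])
    if n=="top": cv2.imwrite("pics/topc.png",cv2.resize(p[v0:v1,u0:u1,::-1],None,fx=k,fy=k,interpolation=cv2.INTER_CUBIC))
    else: cv2.imwrite("pics/sidec.png",cv2.resize(p[v0:v1,u0:u1,::-1],None,fx=k,fy=k,interpolation=cv2.INTER_CUBIC))
    hsv=cv2.cvtColor(p,cv2.COLOR_RGB2HSV); H,S,V=hsv[...,0],hsv[...,1],hsv[...,2]
    roi=np.zeros(H.shape,bool); roi[v0:v1,u0:u1]=1
    hh=c[...,2]
    ms={"tan":roi&(H>8)&(H<28)&(S>70)&(V>80),"gold":roi&(H>12)&(H<25)&(S>120),"blue":roi&(H>100)&(H<130)&(S>100),
        "wood_h":roi&(hh>.03)&(hh<.075)&(c[...,1]<-0.02)}
    for k2,m in ms.items():
        nn,lab,st,ce=cv2.connectedComponentsWithStats(m.astype(np.uint8))
        for i in range(1,nn):
            if st[i,4]<25: continue
            q=c[lab==i]; pts=np.argwhere(lab==i)[:,::-1].astype(np.float32)
            r=cv2.minAreaRect((q[:,:2]*1000).astype(np.float32))
            print(n,k2,st[i],np.round(q.mean(0),3),"z",np.round(np.percentile(q[:,2],[2,50,98]),3),"rect",np.round(r[0],0),np.round(r[1],0),round(r[2],1))
    g=roi&(S<50)&(V>100)&(hh>.003)
    nn,lab,st,ce=cv2.connectedComponentsWithStats(g.astype(np.uint8)); i=1+np.argmax(st[1:,4]); q=c[lab==i]
    A=np.c_[q[:,:2],np.ones(len(q))]; w=np.ones(len(q),bool)
    for _ in range(5):
        x=np.linalg.lstsq(A[w],q[w,2],rcond=None)[0]; w=abs(A@x-q[:,2])<.004
    print(n,"ramp plane",st[i],x,"slope",np.arctan(np.hypot(*x[:2])),"heading",np.degrees(np.arctan2(x[1],x[0])),w.mean(), np.round(q[w].min(0),3),np.round(q[w].max(0),3))
E
```

```text
top tan [290 181  37  29 713] [ 0.491 -0.194  0.032] z [0.003 0.017 0.064] rect [ 477. -126.] [110. 273.] 10.7
top tan [237 184   7  27 118] [0.473 0.108 0.043] z [0.019 0.029 0.039] rect [445.  83.] [183.  68.] 40.3
top gold [236 184   7  26  96] [0.474 0.111 0.046] z [0.019 0.029 0.039] rect [443.  82.] [180.  67.] 41.5
top blue [197 186  13   3  25] [0.51  0.271 0.063] z [0.017 0.071 0.086] rect [510. 273.] [55. 12.] 84.6
top blue [200 214  14   6  41] [0.386 0.249 0.087] z [-0.003  0.054  0.417] rect [395. 139.] [ 20. 282.] 5.3
top wood_h [290 181  38  29 322] [ 0.486 -0.186  0.055] z [0.034 0.056 0.066] rect [ 488. -188.] [110. 150.] 8.9
top wood_h [304 186  10   9  62] [ 0.511 -0.185  0.05 ] z [0.034 0.052 0.061] rect [ 511. -186.] [33. 40.] 13.6
top wood_h [294 188  10  16  65] [ 0.488 -0.145  0.054] z [0.043 0.054 0.066] rect [ 485. -144.] [69. 28.] 14.6
top ramp plane [ 233  166   58   49 1081] [-0.30275691  0.00624218  0.17289906] slope 0.2940430882174923 heading 178.8188551243065 0.1702127659574468 [ 0.412 -0.029  0.003] [0.573 0.139 0.052]
side tan [262 143  34  40 835] [
[... 329 characters left out ...]
76 0.115 0.027] z [0.02  0.027 0.033] rect [476. 114.] [117.  21.] 11.5
side gold [298 222   7   9  36] [0.33  0.072 0.011] z [0.007 0.011 0.017] rect [329.  70.] [35. 14.] 83.5
side blue [222 187  68  94 568] [0.428 0.252 0.047] z [0.002 0.032 0.092] rect [392. 456.] [ 190. 1063.] 13.0
side blue [228 196  18  53 148] [0.525 0.181 0.058] z [0.022 0.051 0.079] rect [394. 494.] [  58. 1011.] 21.8
side wood_h [262 143  34  35 799] [ 0.487 -0.173  0.049] z [0.031 0.051 0.06 ] rect [ 490. -184.] [110. 160.] 9.1
side ramp plane [241 192  38  29 717] [-0.03060653  0.21970233  0.0211349 ] slope 0.21828939845531947 heading 97.9307813494177 0.9246861924686193 [ 0.421 -0.026  0.003] [0.569 0.112 0.034]
```

View pics/topc.png

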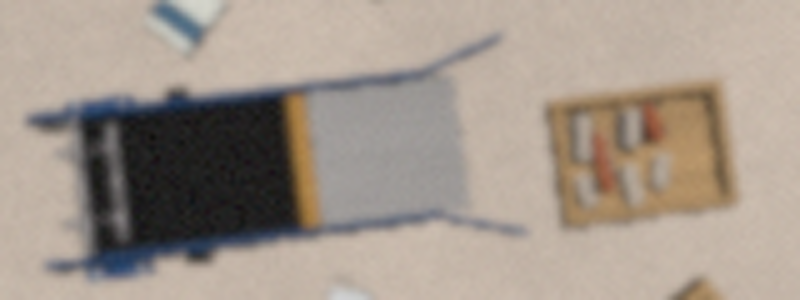

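View pics/sidec.png

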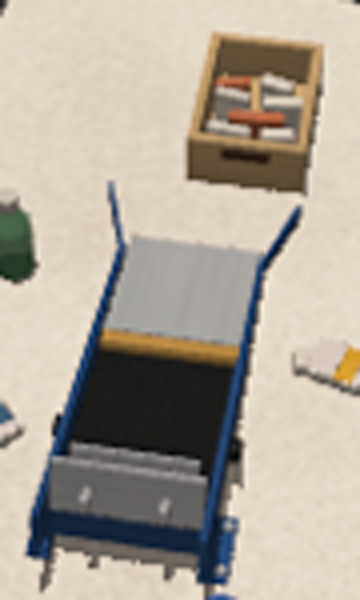

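The crops show a clear gap between the crate and the foot. The crate runs nearly in line with the lane, its nose end with the hand slot facing the ramp. In topc the foot edge is at x about 460, the brass strip at 285 to 318 and the keeper bar at about 115.

```bash
python3 - <<'E'
from h import *
def line(P):
    P=np.array(P)[:,:2]; v=cv2.fitLine((P*1000).astype(np.float32),cv2.DIST_HUBER,0,.01,.01).ravel(); a=np.degrees(np.arctan2(v[1],v[0]))
    return np.round(P.mean(0),4),round((a+45)%180-45,2)
Z={n:np.load(n+"0.npz")["p"] for n in("top","side")}
def hs(n): 
    h=cv2.cvtColor(Z[n],cv2.COLOR_RGB2HSV).astype(int); return h[...,0],h[...,1],h[...,2]
# gold strip lip edge
H,S,V=hs("top"); m=(H>12)&(H<28)&(S>90)
E=[];F=[]
for v in range(187,208):
    u=np.where(m[v,230:250])[0]+230
    if len(u)>1: E.append(ray("top",u.min()-.5,v,.030)); F.append(ray("top",u.max()+.5,v,.027))
print("top lip",line(E),"strip low",line(F))
H,S,V=hs("side"); m=(H>12)&(H<28)&(S>90)
E=[];F=[]
for u in range(243,272):
    v=np.where(m[210:230,u])[0]+210
    if len(v)>1: E.append(ray("side",u,v.max()+.5,.030)); F.append(ray("side",u,v.min()-.5,.027))
print("side lip",line(E),"strip low",line(F))
# cheeks inner edges by pixel pairs: foot corners
t=lambda x,y:(x/5+180-.4,y/5+165-.4); s=lambda x,y:(x/4+215-.4,y/4+135-.4)
for n,q in (("foot top",[(455,82),(468,207)]),):
    print(n,line([ray("top",*t(*a),0) for a in q]))
print("foot side",line([ray("side",*s(*a),0) for a in [(130,237),(262,249)]]))
# blue cheeks in top image: fit lines
H,S,V=hs("top"); b=(H>100)&(H<130)&(S>70)
U=[];L=[]
for u in range(212,262):
    zz=.0
    for lo,hi,O in((176,192,U),(203,220,L)):
        v=np.where(b[lo:hi,u])[0]+lo
        if len(v):
            z=.02
            for _ in range(4):
                P=ray("top",u,v.mean(),z); z=np.clip((P[1]+.03)*.217+.014,0,.09)
            O.append(P)
print("cheek far",line(U),len(U),"near",line(L),len(L))
# crate top rim
H,S,V=hs("top"); m=np.zeros(H.shape,np.uint8); m[178:216,284:332]=((H>8)&(H<28)&(S>70))[178:216,284:332]
c=max(cv2.findContours(m,0,2)[0],key=cv2.contourArea)[:,0]
P=np.array([ray("top",a,b_,.055) for a,b_ in c]); r=cv2.minAreaRect((P[:,:2]*1000).astype(np.float32)); print("crate rim",r)
E
```

```text
top lip (array([0.4726, 0.1218]), np.float32(7.48)) strip low (array([0.4733, 0.1007]), np.float32(9.69))
side lip (array([0.4701, 0.1278]), np.float32(8.59)) strip low (array([0.4786, 0.1032]), np.float32(9.65))
foot top (array([ 0.4938, -0.031 ]), np.float32(7.42))
foot side (array([ 0.4987, -0.0283]), np.float32(11.77))
cheek far (array([0.5207, 0.1792]), np.float32(97.5)) 24 near (array([0.4046, 0.169 ]), np.float32(99.41)) 27
crate rim ((488.31976318359375, -186.02682495117188), (108.15399932861328, 149.562255859375), 9.083090782165527)
```

```bash
python3 - <<'E'
from h import *
z=np.load("side0.npz"); c=cloud("side",z["d"])
m=np.zeros((384,512),np.uint8); m[140:200,305:352]=((c[...,2]>.03)&(c[...,2]<.12))[140:200,305:352]
q=c[m>0]; q=q[(q[:,1]<-.1)&(q[:,0]<.5)]
r=cv2.minAreaRect((q[:,:2]*1000).astype(np.float32)); print(r, cv2.boxPoints(r)); print(np.percentile(q[:,2],[50,99]))
s=state(); R=np.array(s["eef_rot"]); p=np.array(s["position"])
h=np.array([np.cos(np.radians(98.9)),np.sin(np.radians(98.9)),0])
print(R.T@(np.array([.399,-.200,.18])-p)*1000)
f=np.array([.496,-.03,0]); C=np.array([.4882,-.186,0]); n=np.array([h[1],-h[0],0])
print("s,lat of crate",(C-f)@h,(C-f)@n)
E
```

```text
((267.50579833984375, -213.02377319335938), (145.5086669921875, 200.3789825439453), 41.07748794555664) [[ 146.82959 -185.30414]
 [ 278.49445 -336.35413]
 [ 388.182   -240.74341]
 [ 256.51715  -89.69342]]
[0.062371   0.07637217]
[ 305.63270471 -324.12792105  111.74845553]
s,lat of crate -0.15291499804688885 -0.03184090721571824
```

Request:
step_arm(
  dp=[
    [62, 0, 20],
    [120, -30, 40],
    [180, -60, 60],
    [240, -90, 80],
    [270, -120, 100],
    [300, -165, 110],
    [305, -200, 110],
    [305, -235, 110],
    [305, -270, 110],
    [305, -300, 110],
  ],
  rotation=[
    [0, 0, 0.05],
    [0, 0, 0.1],
    [0, 0, 0.15],
    [0, 0, 0.196],
    [0, 0, 0.196],
    [0, 0, 0.196],
    [0, 0, 0.196],
    [0, 0, 0.196],
    [0, 0, 0.196],
    [0, 0, 0.196],
  ],
  claw=0.3,
)

```text
time_s: 1.35
position: [0.4061, -0.2221, 0.1817]
eef_rot: [[0.988, 0.155, -0.001], [0.155, -0.988, 0.001], [-0.001, -0.001, -1.0]]
wrist_force: [-0.0, -0.3, 0.3]
grip_width: 0.0333
grasp_force: 0.0
```

Request:
step_arm(
  dp=[
    [3, -15, 0],
    [7, -31, 10],
    [7, -31, 30],
    [7, -31, 50],
    [7, -31, 70],
    [7, -31, 80],
    [7, -31, 88],
    [7, -31, 88],
  ],
  rotation=[
    [0, 0, 0],
    [0, 0, 0],
    [0, 0, 0],
    [0, 0, 0],
    [0, 0, 0],
    [0, 0, 0],
    [0, 0, 0],
    [0, 0, 0],
  ],
)

```text
time_s: 2.35
position: [0.409, -0.1917, 0.0939]
eef_rot: [[0.988, 0.155, -0.001], [0.155, -0.988, 0.0], [-0.001, -0.001, -1.0]]
wrist_force: [0.4, 0.2, 0.2]
grip_width: 0.0332
grasp_force: 0.0
```

```bash
python3 - <<'E'
from h import *
p,d=get_image("side"); cv2.imwrite("pics/s1.png",cv2.resize(p[100:260,200:400,::-1],None,fx=4,fy=3.7))
cv2.imwrite("pics/s1.png",cv2.resize(p[100:250,210:410,::-1],None,fx=4,fy=4))
s=state();print(s["position"],s["wrist_force"])
E
```

```text
[ 0.40925493 -0.19187716  0.09443746] [-0.13780165 -0.01580741  1.02476286]
```

View pics/s1.png

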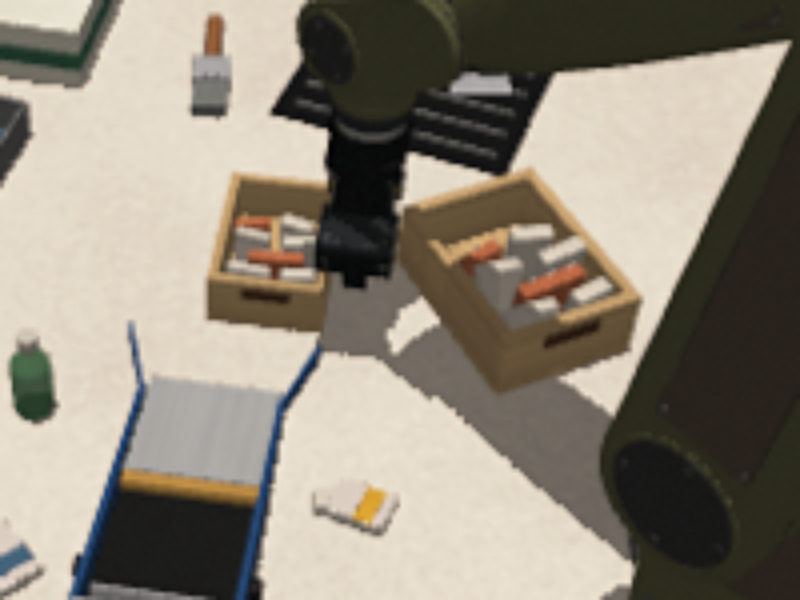

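The side view shows the gripper low between the two crates with clearance on both sides, so I'll push sideways.

Request:
step_arm(
  dp=[
    [4, 0, 0],
    [8, 0, 0],
    [11, 0, 0],
    [14, 0, 0],
    [17, 0, 0],
    [20, 0, 0],
    [22, 0, 0],
    [24, 0, 0],
    [26, 0, 0],
    [26, 0, 0],
  ],
  rotation=[
    [0, 0, 0],
    [0, 0, 0],
    [0, 0, 0],
    [0, 0, 0],
    [0, 0, 0],
    [0, 0, 0],
    [0, 0, 0],
    [0, 0, 0],
    [0, 0, 0],
    [0, 0, 0],
  ],
)

```text
time_s: 3.65
position: [0.4339, -0.1879, 0.0944]
eef_rot: [[0.988, 0.156, -0.003], [0.156, -0.988, -0.0], [-0.003, -0.0, -1.0]]
wrist_force: [-5.8, -0.2, 3.8]
grip_width: 0.0331
grasp_force: 2.9
```

Request:
step_arm(
  dp=[
    [3, 0, 0],
    [6, 0, 0],
    [9, 0, 0],
    [12, 0, 0],
    [15, 0, 0],
    [17, 0, 0],
    [19, 0, 0],
    [20, 0, 0],
    [20, 0, 0],
  ],
  rotation=[
    [0, 0, 0],
    [0, 0, 0],
    [0, 0, 0],
    [0, 0, 0],
    [0, 0, 0],
    [0, 0, 0],
    [0, 0, 0],
    [0, 0, 0],
    [0, 0, 0],
  ],
)

```text
time_s: 4.78
position: [0.4535, -0.1847, 0.0943]
eef_rot: [[0.988, 0.156, -0.004], [0.156, -0.988, -0.0], [-0.003, -0.001, -1.0]]
wrist_force: [-6.8, -1.9, 4.9]
grip_width: 0.0335
grasp_force: 3.1
```

Request:
step_arm(
  dp=[
    [-6, 0, 0],
    [-15, 0, 0],
    [-22, 0, 0],
    [-22, 0, -20],
    [-22, 0, -60],
    [-22, 0, -100],
    [-22, 0, -130],
    [-22, 0, -130],
  ],
  rotation=[
    [0, 0, 0],
    [0, 0, 0],
    [0, 0, 0],
    [0, 0, 0],
    [0, 0, 0],
    [0, 0, 0],
    [0, 0, 0],
    [0, 0, 0],
  ],
)

```text
time_s: 5.78
position: [0.4337, -0.1888, 0.2272]
eef_rot: [[0.988, 0.155, 0.006], [0.155, -0.988, -0.003], [0.005, 0.004, -1.0]]
wrist_force: [0.2, -0.4, 0.0]
grip_width: 0.0333
grasp_force: 0.0
```

```bash
cat >> h.py <<'E'
f0=np.array([.496,-.03,0]); h=np.array([np.cos(np.radians(98.9)),np.sin(np.radians(98.9)),0]); nn=np.array([h[1],-h[0],0])
def crate():
    p,d=get_image("side"); c=cloud("side",d); s=(c-f0)@h; l=(c-f0)@nn
    H=cv2.cvtColor(p,cv2.COLOR_RGB2HSV).astype(int)
    m=(c[...,2]>.042)&(c[...,2]<.062)&(s>-.3)&(s<0.05)&(abs(l)<.09)&(H[...,0]>8)&(H[...,0]<28)&(H[...,1]>60)
    k,lab,st,_=cv2.connectedComponentsWithStats(m.astype(np.uint8)); i=1+np.argmax(st[1:,4])
    q=c[lab==i]; r=cv2.minAreaRect((q[:,:2]*1000).astype(np.float32)); C=np.array([*r[0],0])/1000
    print("crate",r,"s,lat",(C-f0)@h,(C-f0)@nn); return p
E
python3 - <<'E'
from h import *
p=crate(); s=state();print(s["position"],s["wrist_force"])
cv2.imwrite("pics/s2.png",cv2.resize(p[100:250,210:410,::-1],None,fx=4,fy=4))
E
```

```text
crate ((521.958251953125, -178.41702270507812), (110.39248657226562, 158.93637084960938), 8.656332015991211) s,lat -0.15064607301692823 0.0026840561990977424
[ 0.43284946 -0.18825934  0.22502282] [-0.72728221 -0.02886787  0.20824755]
```

View pics/s2.png

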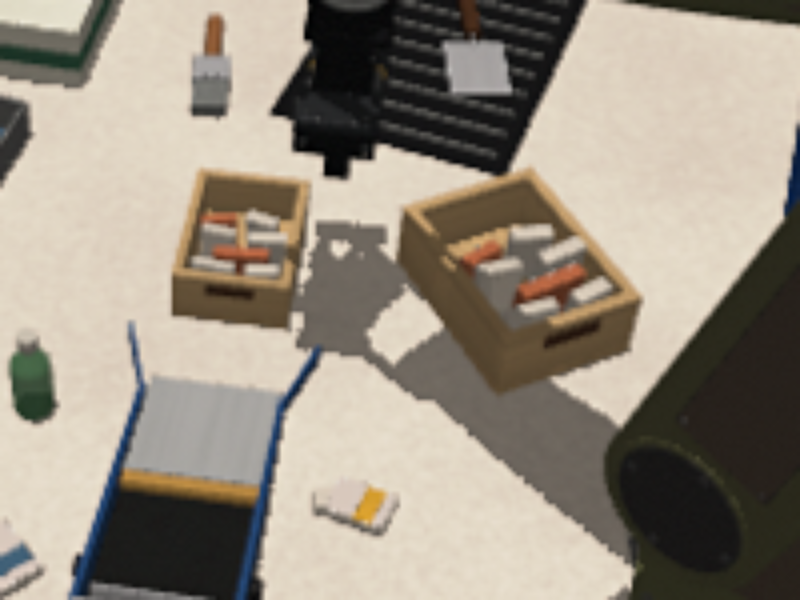

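The crate is now in line with the lane: lateral offset about +3 mm, heading within 0.3° of the lane. Next I go behind its rear wall.

Request:
step_arm(
  dp=[
    [10, 14, 0],
    [20, 28, 0],
    [30, 42, 0],
    [40, 56, 0],
    [50, 70, 0],
    [60, 84, 0],
    [70, 98, 0],
    [80, 112, 0],
    [88, 127, 0],
    [88, 127, 0],
  ],
  rotation=[
    [0, 0, -0.18],
    [0, 0, -0.36],
    [0, 0, -0.54],
    [0, 0, -0.72],
    [0, 0, -0.9],
    [0, 0, -1.08],
    [0, 0, -1.26],
    [0, 0, -1.42],
    [0, 0, -1.571],
    [0, 0, -1.571],
  ],
  claw=-0.3,
)

```text
time_s: 7.08
position: [0.5387, -0.2999, 0.2217]
eef_rot: [[-0.153, 0.988, -0.003], [0.988, 0.153, 0.002], [0.003, -0.003, -1.0]]
wrist_force: [-0.1, 0.0, -0.2]
grip_width: 0.0619
grasp_force: 0.0
```

Request:
step_arm(
  dp=[
    [0, 0, 5],
    [0, 0, 10],
    [0, 0, 30],
    [0, 0, 50],
    [0, 0, 70],
    [0, 0, 85],
    [0, 0, 100],
    [0, 0, 110],
    [0, 0, 110],
  ],
  rotation=[
    [0, 0.11, 0],
    [0, 0.215, 0],
    [0, 0.215, 0],
    [0, 0.215, 0],
    [0, 0.215, 0],
    [0, 0.215, 0],
    [0, 0.215, 0],
    [0, 0.215, 0],
    [0, 0.215, 0],
  ],
)

```text
time_s: 8.2
position: [0.539, -0.2996, 0.1133]
eef_rot: [[-0.152, 0.988, -0.034], [0.965, 0.155, 0.212], [0.214, -0.001, -0.977]]
wrist_force: [0.3, 0.0, -0.2]
grip_width: 0.0617
grasp_force: 0.0
```

```bash
cat >> h.py <<'E'
def tip():
    s=state(); R=np.array(s["eef_rot"]); t=np.array(s["position"])+.078*R[:,2]
    print("t",s["time_s"],"tip s,lat,z mm",np.round([(t-f0)@h*1000,(t-f0)@nn*1000,t[2]*1000],1),"tilt",np.arcsin(R[:2,2]@h[:2]),"yaw err",np.degrees(np.arctan2(R[1,0],R[0,0]))-98.9,"F",np.round(s["wrist_force"],1),"Fh",s["wrist_force"]@h)
E
python3 - <<'E'
from h import *
tip(); s=state(); print(s["position"],s["joint_pos"],s["eef_rot"])
E
```

```text
t 8.2 tip s,lat,z mm [-256.3    0.7   37.2] tilt 0.21603349663668767 yaw err 0.02416338039938637 F [ 0.3  0.  -0.2] Fh -0.03009180156495272
[ 0.53903342 -0.2995971   0.11334244] [-0.64622979  0.28727865  1.7893113   0.15816621  1.22622297 -0.86767242] [[-0.15152114  0.98785741 -0.0343377 ]
 [ 0.96493116  0.15535952  0.21159222]
 [ 0.21435763 -0.00107283 -0.97675466]]
```

Request:
step_arm(
  dp=[
    [-2, 0, 11],
    [-4.7, 0, 21.5],
    [-0.8, 0, 22.4],
    [3, 0, 23.2],
    [7, 0, 24],
    [11, 0, 25],
    [16, 0, 26],
    [21, 0, 27.1],
    [26, 0, 28.2],
    [31, 0, 29.3],
  ],
  rotation=[
    [0, 0, 0],
    [0, 0, 0],
    [0, 0, 0],
    [0, 0, 0],
    [0, 0, 0],
    [0, 0, 0],
    [0, 0, 0],
    [0, 0, 0],
    [0, 0, 0],
    [0, 0, 0],
  ],
)

```text
time_s: 9.45
position: [0.5338, -0.2638, 0.0926]
eef_rot: [[-0.152, 0.988, -0.032], [0.965, 0.155, 0.21], [0.212, 0.001, -0.977]]
wrist_force: [-0.1, -4.8, -0.5]
grip_width: 0.0616
grasp_force: 2.1
```

Request:
step_arm(
  dp=[
    [6, 0, 1.3],
    [12, 0, 2.6],
    [18, 0, 4],
    [24, 0, 5.3],
    [30, 0, 6.6],
    [36, 0, 7.9],
    [42, 0, 9.2],
    [47, 0, 10.3],
    [50, 0, 11],
    [50, 0, 11],
  ],
  rotation=[
    [0, 0, 0],
    [0, 0, 0],
    [0, 0, 0],
    [0, 0, 0],
    [0, 0, 0],
    [0, 0, 0],
    [0, 0, 0],
    [0, 0, 0],
    [0, 0, 0],
    [0, 0, 0],
  ],
)

```text
time_s: 10.7
position: [0.5258, -0.2128, 0.0924]
eef_rot: [[-0.152, 0.988, -0.033], [0.965, 0.156, 0.211], [0.214, 0.0, -0.977]]
wrist_force: [0.8, -2.5, 2.1]
grip_width: 0.062
grasp_force: 1.8
```

```bash
python3 - <<'E'
from h import *
tip(); p=crate()
cv2.imwrite("pics/s3.png",cv2.resize(p[100:250,210:410,::-1],None,fx=4,fy=4))
E
```

```text
t 10.7 tip s,lat,z mm [-168.5    1.1   16.2] tilt 0.21548841840768423 yaw err 0.0495081697055042 F [ 0.8 -2.5  2.1] Fh -2.5967346615240534
crate ((511.90478515625, -112.31398010253906), (111.25251007080078, 158.7407989501953), 8.969057083129883) s,lat -0.08378354418858215 0.002978461748549214
```

View pics/s3.png

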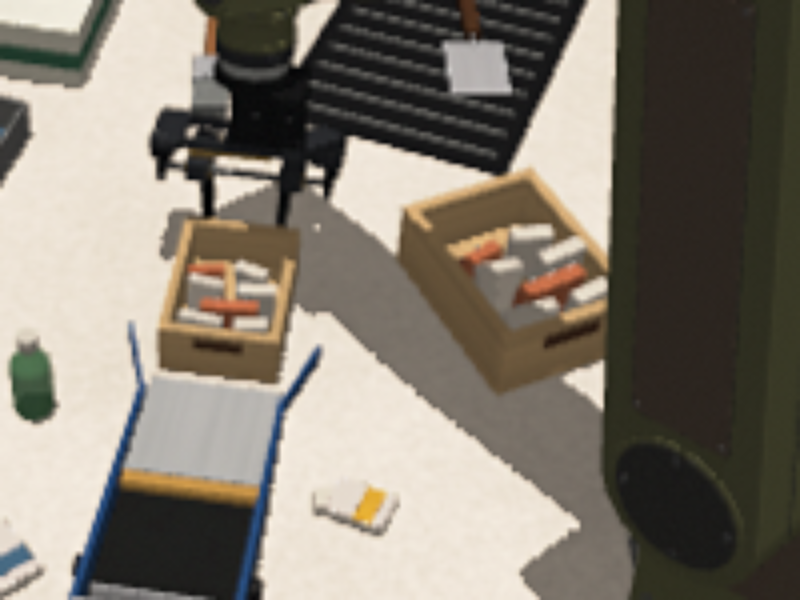

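The crate's nose is centred just short of the foot: nose edge (160–278, 375), foot edge (150–283, 382). I'll carry on up the ramp.

Request:
step_arm(
  dp=[
    [6, 0, 1.3],
    [12, 0, 2.6],
    [18, 0, 4],
    [24, 0, 5.3],
    [29, 0, 6.4],
    [34, 0, 7.5],
    [39, 0, 8.6],
    [44, 0, 9.7],
    [49, 0, 10.8],
    [49, 0, 10.8],
  ],
  rotation=[
    [0, 0, 0],
    [0, 0, 0],
    [0, 0, 0],
    [0, 0, 0],
    [0, 0, 0],
    [0, 0, 0],
    [0, 0, 0],
    [0, 0, 0],
    [0, 0, 0],
    [0, 0, 0],
  ],
)

```text
time_s: 12.0
position: [0.518, -0.1636, 0.0923]
eef_rot: [[-0.152, 0.988, -0.033], [0.965, 0.155, 0.21], [0.213, 0.0, -0.977]]
wrist_force: [0.9, -4.6, 2.0]
grip_width: 0.0615
grasp_force: 2.3
```

```bash
python3 - <<'E'
from h import *
tip(); p=crate()
E
```

```text
t 12.0 tip s,lat,z mm [-118.8    1.1   16. ] tilt 0.2145307282688102 yaw err 0.04950081854143207 F [ 0.9 -4.6  2. ] Fh -4.726527643130208
crate ((503.7270812988281, -61.96136474609375), (110.53378295898438, 159.4552764892578), 8.848855018615723) s,lat -0.03277200535706636 0.002689291116253053
```

Request:
step_arm(
  dp=[
    [6, 0, 1.3],
    [12, 0, 2.6],
    [18, 0, 4],
    [24, 0, 5.3],
    [29, 0, 6.4],
    [34, 0, 7.5],
    [39, 0, 8.6],
    [44, 0, 9.7],
    [49, 0, 10.8],
    [49, 0, 10.8],
  ],
  rotation=[
    [0, 0, 0],
    [0, 0, 0],
    [0, 0, 0],
    [0, 0, 0],
    [0, 0, 0],
    [0, 0, 0],
    [0, 0, 0],
    [0, 0, 0],
    [0, 0, 0],
    [0, 0, 0],
  ],
)

```text
time_s: 13.3
position: [0.5101, -0.114, 0.0921]
eef_rot: [[-0.152, 0.988, -0.033], [0.965, 0.155, 0.211], [0.213, 0.0, -0.977]]
wrist_force: [0.9, -4.2, 2.1]
grip_width: 0.0616
grasp_force: 2.1
```

```bash
python3 - <<'E'
from h import *
tip()
E
```

```text
t 13.3 tip s,lat,z mm [-68.6   1.   15.9] tilt 0.21482215132566998 yaw err 0.04590985343870102 F [ 0.9 -4.2  2.1] Fh -4.293317630782124
```

Request:
step_arm(
  dp=[
    [6, 0, 1.3],
    [12, 0, 2.6],
    [18, 0, 4],
    [24, 0, 5.3],
    [29, 0, 6.4],
    [34, 0, 7.5],
    [39, 0, 8.6],
    [44, 0, 9.7],
    [49, 0, 10.8],
    [49, 0, 10.8],
  ],
  rotation=[
    [0, 0, 0],
    [0, 0, 0],
    [0, 0, 0],
    [0, 0, 0],
    [0, 0, 0],
    [0, 0, 0],
    [0, 0, 0],
    [0, 0, 0],
    [0, 0, 0],
    [0, 0, 0],
  ],
)

```text
time_s: 14.55
position: [0.5022, -0.0643, 0.0918]
eef_rot: [[-0.152, 0.988, -0.034], [0.965, 0.156, 0.211], [0.214, -0.0, -0.977]]
wrist_force: [1.2, -3.0, 1.6]
grip_width: 0.0617
grasp_force: 1.8
```

```bash
python3 - <<'E'
from h import *
tip(); p,d=get_image("side")
cv2.imwrite("pics/s4.png",cv2.resize(p[100:250,210:410,::-1],None,fx=4,fy=4))
E
```

```text
t 14.55 tip s,lat,z mm [-18.2   0.7  15.6] tilt 0.2153726636625064 yaw err 0.042602540380713094 F [ 1.2 -3.   1.6] Fh -3.1515816207781473
```

View pics/s4.png

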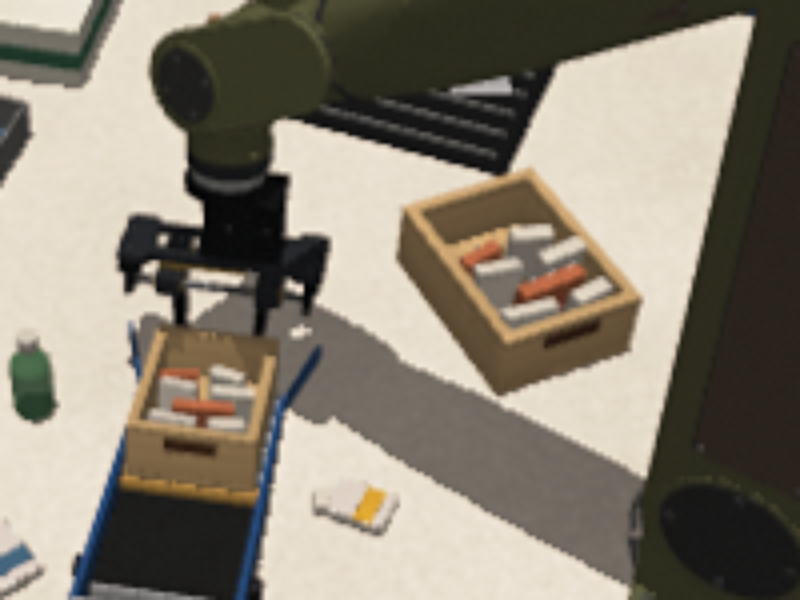

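The crate is centred in the lane between the cheeks with its nose at the brass strip. From here I move along the slope.

Request:
step_arm(
  dp=[
    [6, 0, 1.3],
    [12, 0, 1.4],
    [18, 0, 1.4],
    [24, 0, 1.4],
    [30, 0, 1.4],
    [36, 0, 1.5],
    [42, 0, 1.5],
    [48, 0, 1.5],
    [53, 0, 1.5],
    [53, 0, 1.5],
  ],
  rotation=[
    [0, 0, 0],
    [0, 0, 0],
    [0, 0, 0],
    [0, 0, 0],
    [0, 0, 0],
    [0, 0, 0],
    [0, 0, 0],
    [0, 0, 0],
    [0, 0, 0],
    [0, 0, 0],
  ],
)

```text
time_s: 15.85
position: [0.4942, -0.0133, 0.1018]
eef_rot: [[-0.152, 0.988, -0.033], [0.965, 0.156, 0.21], [0.213, -0.0, -0.977]]
wrist_force: [1.1, -6.4, 2.6]
grip_width: 0.0618
grasp_force: 2.5
```

Request:
step_arm(
  dp=[
    [6, 0, 0],
    [12, 0, 0],
    [18, 0, 0],
    [24, 0, 0],
    [30, 0, 0],
    [36, 0, 0.1],
    [42, 0, 0.2],
    [48, 0, 0.2],
    [53, 0, 0.2],
    [53, 0, 0.2],
  ],
  rotation=[
    [0, 0, 0],
    [0, 0, 0],
    [0, 0, 0],
    [0, 0, 0],
    [0, 0, 0],
    [0, 0, 0],
    [0, 0, 0],
    [0, 0, 0],
    [0, 0, 0],
    [0, 0, 0],
  ],
)

```text
time_s: 17.1
position: [0.4857, 0.0384, 0.1124]
eef_rot: [[-0.152, 0.988, -0.035], [0.965, 0.156, 0.211], [0.214, -0.001, -0.977]]
wrist_force: [0.9, -3.7, 1.3]
grip_width: 0.0621
grasp_force: 1.7
```

```bash
cat >> h.py <<'E'
def slope():
    s=state(); R=np.array(s["eef_rot"]); t=np.array(s["position"])+.078*R[:,2]-f0
    a=.21; e=h*np.cos(a)+np.array([0,0,np.sin(a)]); k=-h*np.sin(a)+np.array([0,0,np.cos(a)])
    print("rear u mm",round(t@e*1000+10,1),"tip above ramp",round(t@k*1000,1),"F along",round(-s["wrist_force"]@e,2),"F normal",round(s["wrist_force"]@k,2),"lat F",round(s["wrist_force"]@nn,2))
E
python3 - <<'E'
from h import *
tip(); slope()
E
```

```text
t 17.1 tip s,lat,z mm [85.8  0.2 36.2] tilt 0.2155288361955152 yaw err 0.03199409603119818 F [ 0.9 -3.7  1.3] Fh -3.751431183571999
rear u mm 101.5 tip above ramp 17.5 F along 3.4 F normal 2.03 lat F 0.29
```

Request:
step_arm(
  dp=[
    [5, 0, 0],
    [10, 0, 0],
    [15, 0, 0],
    [20, 0, 0],
    [25, 0, 0.1],
    [29, 0, 0.2],
    [32, 0, 0.2],
    [34, 0, 0.2],
    [35, 0, 0.2],
    [35, 0, 0.2],
  ],
  rotation=[
    [0, 0, 0],
    [0, 0, 0],
    [0, 0, 0],
    [0, 0, 0],
    [0, 0, 0],
    [0, 0, 0],
    [0, 0, 0],
    [0, 0, 0],
    [0, 0, 0],
    [0, 0, 0],
  ],
)

```text
time_s: 18.35
position: [0.4809, 0.0722, 0.1202]
eef_rot: [[-0.152, 0.988, -0.033], [0.965, 0.155, 0.211], [0.214, -0.0, -0.977]]
wrist_force: [-0.6, -3.0, -3.1]
grip_width: 0.0619
grasp_force: 1.4
```

Request:
step_arm(
  dp=[
    [1.5, 0, 0],
    [3, 0, 0],
    [4.5, 0, 0],
    [6, 0, 0],
  ],
  rotation=[
    [0, 0, 0],
    [0, 0, 0],
    [0, 0, 0],
    [0, 0, 0],
  ],
)

```text
time_s: 18.85
position: [0.4799, 0.0779, 0.1213]
eef_rot: [[-0.152, 0.988, -0.033], [0.965, 0.155, 0.211], [0.213, -0.0, -0.977]]
wrist_force: [0.6, -2.7, -2.8]
grip_width: 0.0619
grasp_force: 1.9
```

```bash
python3 - <<'E'
from h import *
slope(); p,d=get_image("side")
cv2.imwrite("pics/s5.png",cv2.resize(p[130:280,210:310,::-1],None,fx=4,fy=4))
E
```

```text
rear u mm 142.4 tip above ramp 17.9 F along 3.32 F normal -2.16 lat F 0.13
```

View pics/s5.png

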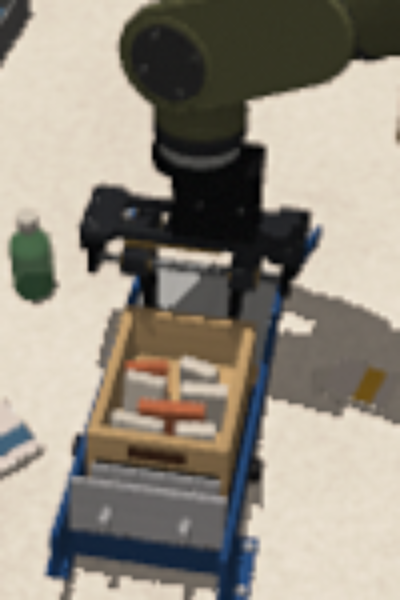

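The nose is now right at the keeper bar (about (155,468)), and the crate is centred in the lane. Small steps from here, reading the force each time.

Request:
step_arm(
  dp=[
    [1, 0, 0],
    [2, 0, 0],
    [3, 0, 0],
    [4, 0, 0],
  ],
  rotation=[
    [0, 0, 0],
    [0, 0, 0],
    [0, 0, 0],
    [0, 0, 0],
  ],
)

```text
time_s: 19.4
position: [0.4796, 0.0811, 0.1222]
eef_rot: [[-0.152, 0.988, -0.032], [0.965, 0.156, 0.209], [0.211, 0.001, -0.977]]
wrist_force: [1.2, -6.8, -3.4]
grip_width: 0.0617
grasp_force: 3.5
```

Request:
step_arm(
  dp=[
    [1, 0, 0],
    [2, 0, 0],
    [3, 0, 0],
    [3, 0, 0],
  ],
  rotation=[
    [0, 0, 0],
    [0, 0, 0],
    [0, 0, 0],
    [0, 0, 0],
  ],
)

```text
time_s: 19.9
position: [0.4792, 0.0838, 0.1228]
eef_rot: [[-0.152, 0.988, -0.032], [0.966, 0.156, 0.209], [0.211, 0.001, -0.977]]
wrist_force: [1.5, -6.0, -4.3]
grip_width: 0.0619
grasp_force: 3.7
```

Request:
step_arm(
  dp=[
    [1, 0, 0],
    [2, 0, 0],
    [3, 0, 0],
    [3, 0, 0],
  ],
  rotation=[
    [0, 0, 0],
    [0, 0, 0],
    [0, 0, 0],
    [0, 0, 0],
  ],
)

```text
time_s: 20.4
position: [0.4788, 0.0865, 0.1234]
eef_rot: [[-0.153, 0.988, -0.032], [0.966, 0.156, 0.208], [0.21, 0.001, -0.978]]
wrist_force: [2.2, -8.1, -4.4]
grip_width: 0.0615
grasp_force: 4.2
```

```bash
python3 - <<'E'
from h import *
slope()
E
```

```text
rear u mm 151.1 tip above ramp 18.1 F along 9.05 F normal -2.55 lat F 0.93
```

Request:
step_arm(
  dp=[
    [0.7, 0, 0],
    [1.4, 0, 0],
    [2, 0, 0],
    [2, 0, 0],
  ],
  rotation=[
    [0, 0, 0],
    [0, 0, 0],
    [0, 0, 0],
    [0, 0, 0],
  ],
)

```text
time_s: 20.9
position: [0.4785, 0.0883, 0.1238]
eef_rot: [[-0.153, 0.988, -0.032], [0.966, 0.156, 0.208], [0.21, 0.001, -0.978]]
wrist_force: [1.7, -8.0, -4.1]
grip_width: 0.062
grasp_force: 4.6
```

```bash
cat >> h.py <<'E'
def rim():
    # rim height of crate above ramp plane, rear and front parts
    p,d=get_image("side"); c=cloud("side",d)-f0; a=.21
    e=h*np.cos(a)+np.array([0,0,np.sin(a)]); k=-h*np.sin(a)+np.array([0,0,np.cos(a)])
    u=c@e*1000; z=c@k*1000; l=c@nn*1000
    H=cv2.cvtColor(p,cv2.COLOR_RGB2HSV).astype(int)
    m=(H[...,0]>8)&(H[...,0]<28)&(H[...,1]>60)&(abs(l)<65)&(z>35)&(z<70)&(u>100)&(u<330)
    side=m&(abs(abs(l)-50)<6)&(z>40)
    for lo,hi in((160,185),(185,215),(215,245),(245,275),(275,300)):
        q=side&(u>lo)&(u<hi); print(lo,q.sum(),np.round(np.percentile(z[q],[50,80,95]),1) if q.sum()>3 else "")
    top=m&(z>40); print("u range",np.percentile(u[top],[1,99])); return p
E
python3 - <<'E'
from h import *
slope(); p=rim()
E
```

```text
rear u mm 152.8 tip above ramp 18.2 F along 8.82 F normal -2.36 lat F 0.48
160 32 [52.8 54.4 55.6]
185 41 [51.  52.3 53.5]
215 40 [49.5 50.6 52.4]
245 43 [47.7 49.4 51. ]
275 37 [46.  47.  48.2]
u range [154.37092438 307.48830013]
```

The rim is about 8 mm lower at the nose than at the rear, and the crate is dragging down on the fingers. So the rear is probably past the lip but held up by rubbing. I'll ease down 8 mm.

Request:
step_arm(
  dp=[
    [0, 0, 1],
    [0, 0, 2],
    [0, 0, 3],
    [0, 0, 4],
    [0, 0, 5],
    [0, 0, 6],
    [0, 0, 7],
    [0, 0, 8],
    [0, 0, 8.5],
  ],
  rotation=[
    [0, 0, 0],
    [0, 0, 0],
    [0, 0, 0],
    [0, 0, 0],
    [0, 0, 0],
    [0, 0, 0],
    [0, 0, 0],
    [0, 0, 0],
    [0, 0, 0],
  ],
)

```text
time_s: 22.08
position: [0.4783, 0.0898, 0.1154]
eef_rot: [[-0.153, 0.988, -0.032], [0.966, 0.156, 0.207], [0.209, 0.001, -0.978]]
wrist_force: [2.5, -9.1, -4.4]
grip_width: 0.0615
grasp_force: 5.4
```

```bash
python3 - <<'E'
from h import *
slope(); p=rim()
E
```

```text
rear u mm 152.6 tip above ramp 9.7 F along 10.1 F normal -2.3 lat F 1.02
160 28 [45.5 47.  48.2]
185 34 [45.1 47.2 48.8]
215 38 [45.6 46.8 47.9]
245 38 [45.5 46.9 47.8]
275 36 [45.4 46.5 47.3]
u range [155.43014102 306.3322843 ]
```

The rim is now level along its whole length, about 47 mm, so the crate has dropped behind the lip. I'll back off gently.

Request:
step_arm(
  dp=[
    [0, 0, 1],
    [-1, 0, 1.5],
    [-2, 0, 1.5],
    [-3, 0, 1.5],
    [-4.5, 0, 1.5],
    [-7, 0, 1.5],
    [-10, 0, 1],
    [-15, 0, 0],
    [-20, 0, 0],
    [-25, 0, -3],
  ],
  rotation=[
    [0, 0, 0],
    [0, 0, 0],
    [0, 0, 0],
    [0, 0, 0],
    [0, 0, 0],
    [0, 0, 0],
    [0, 0, 0],
    [0, 0, 0],
    [0, 0, 0],
    [0, 0, 0],
  ],
)

```text
time_s: 23.38
position: [0.4816, 0.066, 0.113]
eef_rot: [[-0.152, 0.988, -0.034], [0.965, 0.155, 0.211], [0.214, -0.001, -0.977]]
wrist_force: [-0.7, -0.6, 0.2]
grip_width: 0.0619
grasp_force: 0.0
```

Request:
step_arm(
  dp=[
    [-8, 0, -10],
    [-16, 0, -30],
    [-24, 0, -55],
    [-30, 0, -80],
    [-40, 0, -110],
    [-40, 0, -110],
    [-40, 0, -110],
  ],
  rotation=[
    [0, 0, 0],
    [0, 0, 0],
    [0, 0, 0],
    [0, 0, 0],
    [0, 0, 0],
    [0, 0, 0],
    [0, 0, 0],
  ],
)

```text
time_s: 24.25
position: [0.491, 0.0047, 0.2114]
eef_rot: [[-0.151, 0.988, -0.034], [0.965, 0.155, 0.211], [0.214, -0.001, -0.977]]
wrist_force: [0.3, -0.8, -0.0]
grip_width: 0.0618
grasp_force: 0.0
```

```bash
python3 - <<'E'
from h import *
slope(); tip(); p=rim()
cv2.imwrite("pics/s6.png",cv2.resize(p[130:280,210:310,::-1],None,fx=4,fy=4))
E
```

```text
rear u mm 88.8 tip above ramp 121.5 F along 0.83 F normal 0.16 lat F 0.15
t 24.25 tip s,lat,z mm [ 51.7   0.4 135.3] tilt 0.2154616577070185 yaw err 0.008729860957203073 F [ 0.3 -0.8 -0. ] Fh -0.8484288064151747
160 26 [44.8 46.  47.4]
185 36 [45.4 46.6 47.7]
215 33 [45.  46.3 47.8]
245 36 [45.8 46.7 48.7]
275 38 [44.9 46.7 48.7]
u range [152.2356928  303.74068132]
```

View pics/s6.png

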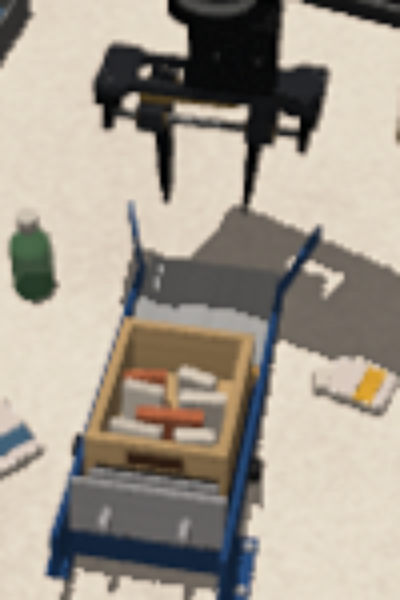

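The crate lies flat on the bed. It sprang back about 3 mm against the lip, the keeper bar is touching its nose, and the gripper is clear.

```bash
python3 -c "
from plant import close_job
print(close_job())"
```

```text
the job is handed in; nothing more can be done
None
```

The small crate is lying flat on the rubber bed behind the brass lip, held by the keeper bar; the gripper is clear, nothing else was touched, and the job was handed in at about 24 s with measured wrist forces of about 10 N at most.

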